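Find the loose bolt and hold its cap open

TASK

One of the three bolts on the black unit is loose. With the gripper's fingertips, tap down on each bolt head, from the robot's left to its right, firmly enough that a loose one sinks; then take the orange cap right behind the loose bolt by its tab, lift it well past 45 degrees and finish while still holding it open, so that a colleague can get at the lock nut. Keep the other two caps shut and leave everything else on the bench and the unit where it is.

Things in the scene. Friction and masses are not known exactly. Their poses are not given: they have to be found in the camera images.
- unit: fixed black case, top 190 mm (x) by 340 mm (y), 90 mm above the bench, on a tray 200 x 350 mm; origin: centre of its underside; x points away from the robot (yaw within 0.35 rad), y to its left. Three bolts in a row along y, 100 mm apart, 60 mm in front of its middle; right behind each is its own orange hinged cap over its lock nut. Which bolt is loose changes and does not show
- bolt_left_top (a point): middle of the top face of the left bolt's steel hex head (25 mm across, 11 mm thick, standing 8 mm clear of the case on a 12 mm shank; top 109 mm above the bench)
- bolt_left (a joint): how far the left bolt has been pushed down, m: 0 at the start. A push of about 4 N sends the loose bolt down 7 mm to a stop, where it stays; a tight one gives less than 2 mm even under 20 N
- cap_left_tab (a point): grip point on the upright tab of the left cap: the tab is a fin 14 mm thick (along the unit's y), 24 mm along x, rising 40 mm above the cap's flat top; this point is in its middle, 25 mm above the flat top and 15 mm below the fin's top. The cap is 75 mm (x) by 60 mm (y), its flat top 110 mm above the bench when shut; the tab stands at its front edge, 50 mm behind the bolt
- cap_left_hinge (a point): middle of the left cap's hinge line, which runs along the unit's y at the cap's far edge, 94 mm above the bench; the tab point is 63 mm in front of it and 41 mm above it when shut
- cap_left (a joint): angle of the left cap, rad: 0 shut, grows as its front edge with the tab is lifted up and away from the robot, stop at 1.35; weighs about 60 g, swings freely and falls shut when let go
- bolt_middle_top (a point): middle of the top face of the middle bolt's steel hex head (25 mm across, 11 mm thick, standing 8 mm clear of the case on a 12 mm shank; top 109 mm above the bench)
- bolt_middle (a joint): how far the middle bolt has been pushed down, m: 0 at the start. A push of about 4 N sends the loose bolt down 7 mm to a stop, where it stays; a tight one gives less than 2 mm even under 20 N
- cap_middle_tab (a point): grip point on the upright tab of the middle cap: the tab is a fin 14 mm thick (along the unit's y), 24 mm along x, rising 40 mm above the cap's flat top; this point is in its middle, 25 mm above the flat top and 15 mm below the fin's top. The cap is 75 mm (x) by 60 mm (y), its flat top 110 mm above the bench when shut; the tab stands at its front edge, 50 mm behind the bolt
- cap_middle_hinge (a point): middle of the middle cap's hinge line, which runs along the unit's y at the cap's far edge, 94 mm above the bench; the tab point is 63 mm in front of it and 41 mm above it when shut
- cap_middle (a joint): angle of the middle cap, rad: 0 shut, grows as its front edge with the tab is lifted up and away from the robot, stop at 1.35; weighs about 60 g, swings freely and falls shut when let go
- bolt_right_top (a point): middle of the top face of the right bolt's steel hex head (25 mm across, 11 mm thick, standing 8 mm clear of the case on a 12 mm shank; top 109 mm above the bench)
- bolt_right (a joint): how far the right bolt has been pushed down, m: 0 at the start. A push of about 4 N sends the loose bolt down 7 mm to a stop, where it stays; a tight one gives less than 2 mm even under 20 N
- cap_right_tab (a point): grip point on the upright tab of the right cap: the tab is a fin 14 mm thick (along the unit's y), 24 mm along x, rising 40 mm above the cap's flat top; this point is in its middle, 25 mm above the flat top and 15 mm below the fin's top. The cap is 75 mm (x) by 60 mm (y), its flat top 110 mm above the bench when shut; the tab stands at its front edge, 50 mm behind the bolt
- cap_right_hinge (a point): middle of the right cap's hinge line, which runs along the unit's y at the cap's far edge, 94 mm above the bench; the tab point is 63 mm in front of it and 41 mm above it when shut
- cap_right (a joint): angle of the right cap, rad: 0 shut, grows as its front edge with the tab is lifted up and away from the robot, stop at 1.35; weighs about 60 g, swings freely and falls shut when let go
- spare_nut: brass spare nut, a ring 22 mm across and 10 mm tall lying on the unit's top between the middle and right bolts (origin: centre of underside); bystander
- socket_bit: dark steel socket, 24 mm across, 32 mm tall, standing on the unit's top behind the hinges between the left and middle caps (origin: centre of underside); bystander
- screwdriver: screwdriver lying on the bench to the right; bystander
- wrench: steel wrench lying on the bench to the right; bystander
- mallet: hammer lying on the bench to the left; bystander
- spray_can: can 56 mm across, 150 mm tall standing on the bench to the right; bystander
- carton: cardboard carton 90 x 70 x 60 mm on the bench to the left; bystander

How it is judged:
By the outcome, as a careful person would: the job done as asked, in the order asked, and still so for the second after the job is handed in, while the arm keeps its last pose, push and grip.
It also fails if it takes over 51 s, if anything falls off the work surface, if the arm or the gripper's body presses on something with over 40 N, if the wrist force passes 120 N, or if a joint passes its speed limit or range.

ROBOT

A 6-joint arm with a two-finger parallel gripper is mounted at the origin on the work surface. World frame = base frame: x ahead of the robot, y to its left, z up, the work surface at z = 0. Lengths are in m, angles in rad, forces in N, time in s.
With the tool pointing down it reaches from about 0.4 to 0.825 m from the base axis. Payload 7 kg.
Tool frame: the origin (TCP) lies at the very end of the fingers, on their centre line; the grasp point (between the pads) lies 19 mm behind it; x points along the fingers, y is the direction in which the jaws open and shut, and the axes are right-handed (so a half turn about x gives the same grasp; the last joint's range is limited). The gripper opens to 88 mm and grips with 3 to 60 N. Pads are 19 mm wide; open, the fingers measure 130 mm over their backs; the gripper's body (78 mm by 193 mm) begins 47 mm behind the grasp point.
Start: joints at [-1.042, 0.359, 0.012, 0, -1.224, -0.288], TCP at [0.161, -0.656, 0.187] pointing down, gripper open.
Joint ranges: [-3.07, 3.07], [-1.43, 2.12], [-1.02, 1.25], [-3.03, 1.67], [-3.05, -0], [-3.03, 3.03]. Speed limits (rad/s): [2.39, 2.39, 3.01, 3.14, 3.14, 3.14].

INTERFACE

Orientations are given as [roll, pitch, yaw] about the fixed x, y, z axes, in that order (R = Rz(yaw) Ry(pitch) Rx(roll)).
In Python, from station import arm, cams gives the robot as it stands. The module is installed in compiled form; this text tells all that it offers.
- The arm moves only by the tool carry_out, never from a script. Its argument "deltas" is a list of rows, each a list of 6 numbers: the shift along the tool's x, y, z in units of 0.04 m (1.0 is 0.04 m), then the turn, a rotation vector about the tool's x, y, z in units of 4 degrees (1.0 is 4 degrees). In form: [[tx, ty, tz, ax, ay, az], ...]. A call has 1 to 5 rows; each row shifts and turns the pose as measured when the row begins, along the tool's axes as they then stand; what a row does not reach is not made up. A row lasts 1/10 s, in which the tool goes at most 50 mm and 8.59 degrees, less where a joint would pass 70% of its speed; a pose out of reach is approached as far as the arm can. A call with a number of a shift or a turn outside -1 to 1 is refused whole. A call with a gripper value outside its range is refused whole. "hand" is the closure, from 0 (fully open) to 1 (shut), set as the call begins (left out, the last holds). The fingers move at their own pace and stop on an object; "newtons" is the grip in N (left out, the last holds). Time passes only in rows, so rows that do not move let the fingers close. It gives the time, the measured TCP pose, the force and the opening at its end, in the units of the state.
- arm.get_state(): the state, without advancing time (a new reading comes with each control period).
- cams.grab_frame(name): name is "scene" or "top"; returns a dict with "pixels" (480x640x3 uint8, red, green, blue), "fx", "fy", "cx", "cy" (pixels), "k1" (the pictures are not rectified: a ray, as slopes to the right and down, at radius r is drawn at 1 + k1 r^2 times it, then the intrinsics apply), "T" (4x4, takes a point from camera to world coordinates). Camera axes: x right, y up, looking along -z (the intrinsics and any distortion apply to the point x, -y, -z); pixel columns grow to the right and rows downward; lengths in m; the calibration is good to about 2 mm. A picture is of the moment at which its call begins. There is no depth.
- arm.job_done(): hands the job in, once; it reports no verdict.
The state is a dict: "t": time; "q": joint angles; "qd": joint speeds; "joint_efforts": joint torques, N m; "eef_pos": TCP position; "ee_rot": TCP orientation; "force": force on the tool from outside, world axes, zero at the start; "moment": the same for the moment, N m; "width": finger opening in m.
Only numpy, scipy, OpenCV 4.12 (cv2) and the standard library are available. Lean on these libraries where they do the work, as an engineer would, in place of code of your own. Each camera call takes 0.05 s, during which the arm holds its last target.

## Working session

There is one attempt and no reset: what is moved stays moved. The work goes in short steps, Python scripts to look and compute and a tool call to move; the robot and the scene stay as the last step left them, time stands still between calls to the robot, and variables do not carry over. Pictures are saved under pics/ and viewed, and the job is handed in when it is done.

Besides the shell and the picture viewer there is one more tool, called after ">>>" as name(argument=value, ...) on one line, values as JSON. carry_out: Moves the arm, as the interface text tells. Shifts and turns lie within -1 to 1; 1 stands for 0.04 m of shift or 4 degrees of turn. Its arguments: {"type":"object","properties":{"deltas":{"type":"array","items":{"type":"array","items":{"type":"number","minimum":-1,"maximum":1}}},"hand":{"type":"number"},"newtons":{"type":"number"}},"required":["deltas"]}

```bash
mkdir -p pics; python3 - <<'E'
from station import arm,cams
import cv2,pickle
s=arm.get_state();print(s)
for n in("scene","top"):
    f=cams.grab_frame(n);pickle.dump(f,open(n+".pkl","wb"))
    cv2.imwrite(f"pics/{n}0.png",f["pixels"][...,::-1]);print(n,{k:f[k] for k in f if k!="pixels"})
E
```

```text
{'t': 0.0, 'q': array([-1.04190106e+00,  3.59379319e-01,  1.10434464e-02, -3.96892070e-04,
       -1.22411135e+00, -2.88089650e-01]), 'qd': array([-0.00144315, -0.00023282, -0.00066975,  0.00105799, -0.00022806,
        0.00054431]), 'joint_efforts': array([ 4.61365380e-04, -5.82717669e+01,  2.93075502e+01,  6.99775457e+00,
        7.14180715e-03, -1.42519734e-04]), 'eef_pos': array([ 0.16081265, -0.65496865,  0.18571252]), 'ee_rot': array([1.63665047, 1.56910378, 1.87732092]), 'force': array([0.07270019, 0.31546596, 0.38669191]), 'moment': array([ 0.04300707,  0.00114019, -0.01306208]), 'width': 0.0877752416302445}
scene {'fx': 520.442244924844, 'fy': 520.442244924844, 'cx': 325.9388563644158, 'cy': 250.36899855425418, 'k1': -0.1372390802409039, 'T': array([[-0.72710578, -0.4969884 ,  0.47362402,  1.06190199],
       [ 0.68649483, -0.51982779,  0.5084328 ,  0.57184311],
       [-0.00648228,  0.69482487,  0.71914976,  0.94019238],
       [ 0.        ,  0.        ,  0.        ,  1.        ]])}
top {'fx': 550.1301284751207, 'fy': 550.1301284751207, 'cx': 322.5579724601207, 'cy': 241.67917226796934, 'k1': 0.045436725039849996, 'T': array([[ 0.00336751,  0.99599282, -0.08936979,  0.36891216],
       [-0.99994398,  0.00425065,  0.00969335, -0.02393228],
       [ 0.01003438,  0.08933214,  0.99595134,  1.49055881],
       [ 0.        ,  0.        ,  0.        ,  1.        ]])}
```

View pics/scene0.png

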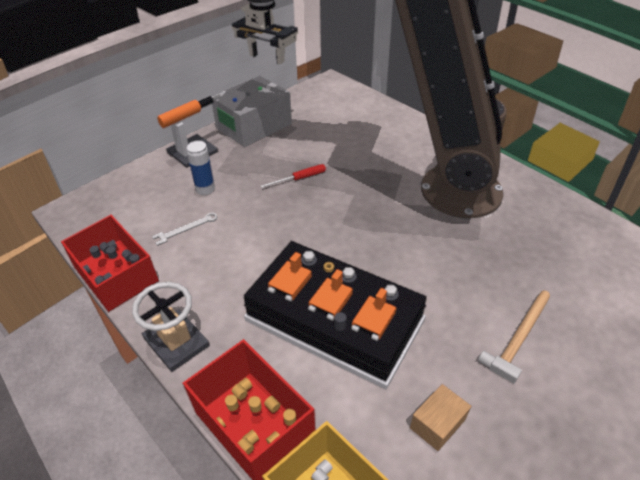

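View pics/top0.png

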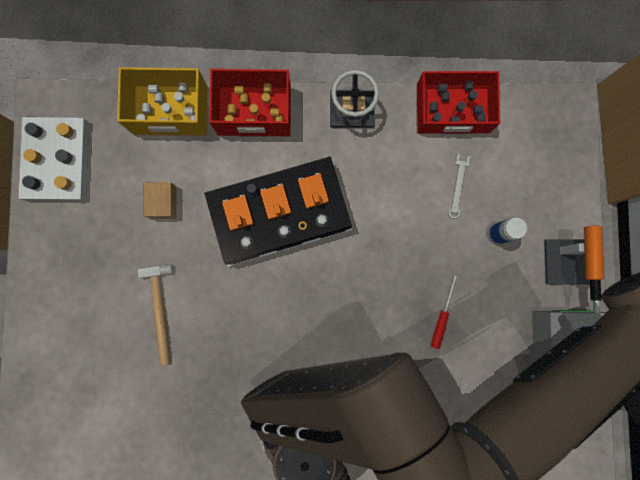

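```bash
python3 - <<'E'
import cv2,pickle
f=pickle.load(open("top.pkl","rb"))["pixels"][...,::-1]
cv2.imwrite("pics/tz.png",cv2.resize(f[150:270,200:360],None,fx=5,fy=5,interpolation=cv2.INTER_CUBIC))
f=pickle.load(open("scene.pkl","rb"))["pixels"][...,::-1]
cv2.imwrite("pics/sz.png",cv2.resize(f[230:380,240:440],None,fx=4,fy=4,interpolation=cv2.INTER_CUBIC))
E
```

```text
(no output)
```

View pics/tz.png

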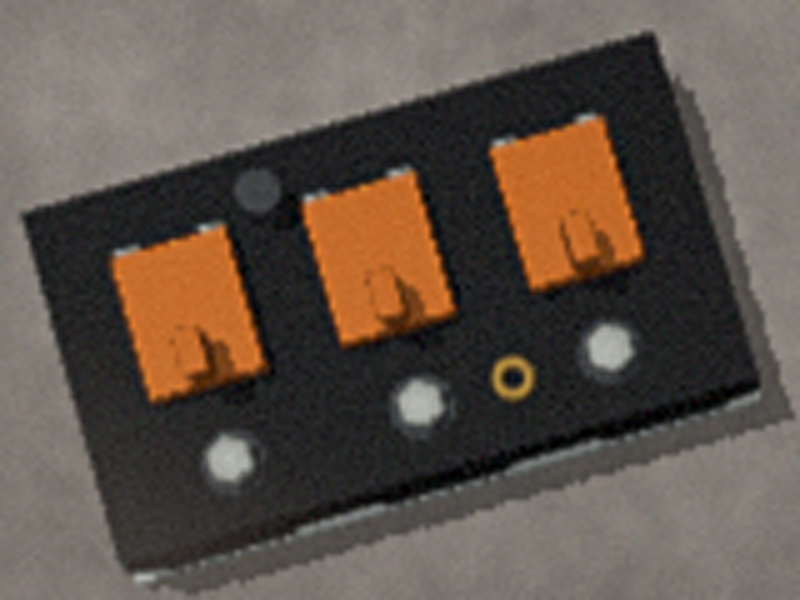

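View pics/sz.png

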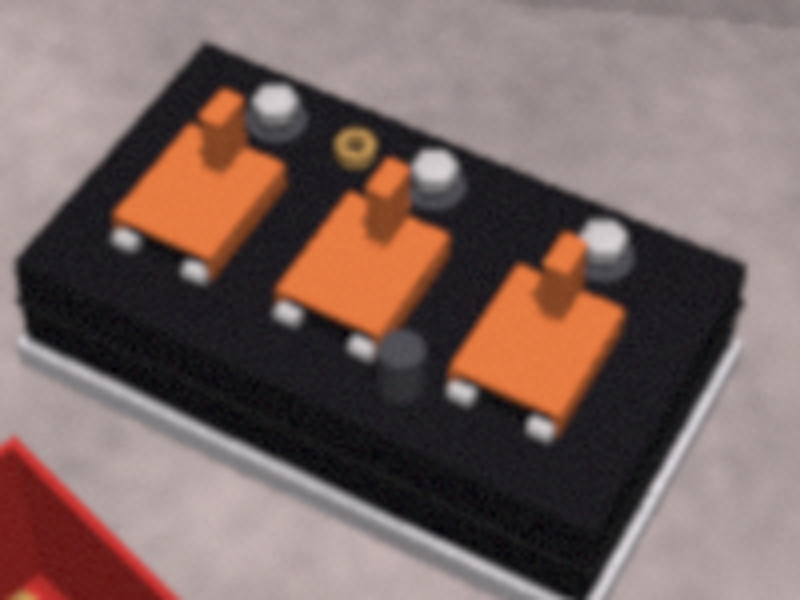

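```bash
cat > h.py <<'E'
import numpy as np,pickle
from scipy.optimize import least_squares
from scipy.spatial.transform import Rotation as R
def proj(f,P):
    P=np.atleast_2d(P);T=f["T"];c=(P-T[:3,3])@T[:3,:3]
    s=np.c_[c[:,0]/-c[:,2],-c[:,1]/-c[:,2]];s=s*(1+f["k1"]*(s**2).sum(1,keepdims=True))
    return s*[f["fx"],f["fy"]]+[f["cx"],f["cy"]]
def U(p,P):
    P=np.atleast_2d(P);c,s=np.cos(p[2]),np.sin(p[2])
    return np.c_[p[0]+c*P[:,0]-s*P[:,1],p[1]+s*P[:,0]+c*P[:,1],P[:,2]]
E
python3 - <<'E'
from h import *
t=pickle.load(open("top.pkl","rb"));s=pickle.load(open("scene.pkl","rb"))
z=lambda a,k,o:(np.array(a)+.5)/k-.5+o
B=[(-.06,y,.109) for y in(.1,0,-.1)]
tm=B+[(.095,.17,.09),(.095,-.17,.09),(-.095,-.17,.09)]+[(-.022,y+d,.11) for y in(.1,0,-.1) for d in(.03,-.03)]
tp=z([(231,456),(420,401),(611,346),(25,213),(655,33),(757,385),(152,402),(268,370),(343,347),(455,316),(533,291),(642,261)],5,np.array([200,150]))
sm=B+[(-.095,-.17,.09),(-.095,.17,.09),(.095,-.17,.09)]
sp=z([(604,238),(435,167),(276,101),(206,43),(745,266),(18,260)],4,np.array([240,230]))
for w in((1,1),(1,0),(0,1)):
    g=lambda p:np.r_[w[0]*(proj(t,U(p,tm))-tp).ravel(),w[1]*(proj(s,U(p,sm))-sp).ravel()]
    r=least_squares(g,[.6,.05,.29]);print(w,r.x);
    if w==(1,1): print(r.fun.reshape(-1,2).round(1).tolist());p=r.x
print(U(p,B))
print(U(p,[(-.01,y,.135) for y in (.1,0,-.1)]))
E
```

```text
(1, 1) [0.57912495 0.07844394 0.2867215 ]
[[-0.7, 0.4], [-0.2, 0.4], [-0.3, 0.5], [-1.1, -0.6], [0.0, -0.5], [0.4, -0.9], [-0.5, 0.0], [-0.7, -0.2], [-0.4, 0.1], [0.1, -0.3], [-0.3, 0.4], [0.6, -0.2], [-0.0, -0.5], [-0.1, -0.6], [-0.1, -0.9], [-0.2, -1.1], [1.1, -0.1], [-1.9, -0.4]]
(1, 0) [0.5789585  0.07783197 0.28604848]
(0, 1) [0.57967913 0.07985756 0.28938534]
[[ 0.49329346  0.15739302  0.109     ]
 [ 0.52157437  0.0614754   0.109     ]
 [ 0.54985528 -0.03444223  0.109     ]]
[[ 0.54125227  0.17153347  0.135     ]
 [ 0.56953318  0.07561585  0.135     ]
 [ 0.59781409 -0.02030177  0.135     ]]
```

```bash
cat >> h.py <<'E'
POSE=np.array([.5790,.0784,.2867])
def Rt(tilt=0,flip=0):
    # fingers down; tilt>0: gripper body leans away from robot (fingers point back)
    c,s=np.cos(POSE[2]),np.sin(POSE[2]);ux=np.array([c,s,0]);uy=np.array([-s,c,0])
    M=np.c_[[0,0,-1],uy,ux]
    if flip: M=M@np.diag([1,-1,-1])
    return R.from_rotvec(uy*np.radians(tilt)).as_matrix()@M
def rows(st,tpos,tR,n,dec=2):
    p=np.array(st["eef_pos"]);M=R.from_euler("xyz",st["ee_rot"]).as_matrix()
    out=[]
    for k in range(n,0,-1):
        d=M.T@(np.array(tpos)-p)/k; w=R.from_matrix(M.T@tR).as_rotvec()/k
        row=np.round(np.r_[d/.04,np.degrees(w)/4],dec);out.append(row.tolist())
        p=p+M@(row[:3]*.04);M=M@R.from_rotvec(np.radians(row[3:]*4)).as_matrix()
    return out
E
python3 - <<'E'
from h import *
from station import arm
s=arm.get_state();M=R.from_euler("xyz",s["ee_rot"]).as_matrix();print(M.round(3))
for fl in(0,1):print(np.degrees(R.from_matrix(M.T@Rt(0,fl)).as_rotvec()))
print(rows(s,[.40,-.30,.25],Rt(),11))
E
```

```text
[[-0.    -0.238  0.971]
 [ 0.001  0.971  0.238]
 [-1.     0.001 -0.   ]]
[-2.63629729 -0.00577328 -0.08301867]
[ 1.77363656e+02 -1.28518162e-01  8.93740209e-03]
[[-0.14, 0.65, 0.72, -0.06, -0.0, -0.0], [-0.15, 0.65, 0.72, -0.06, -0.0, -0.0], [-0.14, 0.65, 0.73, -0.06, -0.0, -0.0], [-0.15, 0.65, 0.73, -0.06, -0.0, -0.0], [-0.14, 0.64, 0.73, -0.06, -0.0, -0.0], [-0.15, 0.64, 0.73, -0.06, -0.0, -0.0], [-0.14, 0.64, 0.74, -0.06, -0.0, -0.0], [-0.15, 0.63, 0.74, -0.06, -0.0, -0.01], [-0.15, 0.63, 0.74, -0.06, -0.0, -0.0], [-0.14, 0.63, 0.74, -0.06, -0.0, -0.01], [-0.15, 0.62, 0.75, -0.06, -0.0, -0.0]]
```

>>> carry_out(deltas=[[-0.4,0.6,0.6,0,0,0],[-0.4,0.65,0.75,0,0,0],[-0.4,0.65,0.75,0,0,0],[-0.3,0.65,0.75,0,0,0],[0,0.65,0.75,0,0,0]], hand=1, newtons=20)

```text
t: 0.6
eef_pos: [0.27, -0.4933, 0.2428]
ee_rot: [1.86, 1.56, 2.093]
force: [1.4, 0.5, -0.4]
width: 0.0535
```

>>> carry_out(deltas=[[0,0.65,0.75,-0.1,0,0],[0,0.65,0.75,-0.1,0,0],[0,0.65,0.75,-0.1,0,0],[0,0.65,0.75,-0.1,0,0],[0,0.65,0.75,-0.1,0,0]])

```text
t: 1.1
eef_pos: [0.3864, -0.3227, 0.2434]
ee_rot: [1.772, 1.56, 2.041]
force: [1.1, -0.8, 0.1]
width: 0.0131
```

```bash
python3 - <<'E'
from h import *
from station import arm
s=arm.get_state();print(s['eef_pos'])
for r in rows(s,[.4933,.1574,.16],Rt(),13):print(r)
E
```

```text
[ 0.38642397 -0.32269025  0.24342566]
[0.17, 0.83, 0.44, -0.02, -0.0, -0.01]
[0.17, 0.83, 0.44, -0.02, -0.0, -0.01]
[0.17, 0.83, 0.45, -0.02, -0.0, -0.01]
[0.17, 0.83, 0.45, -0.02, -0.0, -0.01]
[0.17, 0.83, 0.45, -0.02, -0.0, -0.01]
[0.16, 0.83, 0.45, -0.02, -0.0, -0.01]
[0.16, 0.83, 0.45, -0.02, -0.0, -0.01]
[0.16, 0.83, 0.45, -0.02, -0.01, -0.01]
[0.16, 0.83, 0.45, -0.02, -0.0, -0.02]
[0.16, 0.83, 0.45, -0.02, -0.01, -0.01]
[0.17, 0.83, 0.46, -0.02, -0.0, -0.02]
[0.16, 0.84, 0.46, -0.02, -0.01, -0.01]
[0.17, 0.83, 0.45, -0.02, -0.0, -0.02]
```

>>> carry_out(deltas=[[0,0.85,0.45,0,0,0],[0,0.85,0.45,0,0,0],[0,0.85,0.45,0,0,0],[0,0.85,0.45,0,0,0],[0,0.85,0.45,0,0,0]])

```text
t: 1.6
eef_pos: [0.429, -0.1269, 0.2436]
ee_rot: [1.888, 1.558, 2.157]
force: [1.3, -0.1, -0.7]
width: 0.0003
```

>>> carry_out(deltas=[[0,0.85,0.45,0,0,0],[0,0.85,0.45,0,0,0],[0,0.85,0.45,0,0,0],[0,0.85,0.45,0,0,0],[0,0.85,0.45,0,0,0]])

```text
t: 2.1
eef_pos: [0.4694, 0.0693, 0.2453]
ee_rot: [1.841, 1.557, 2.11]
force: [1.1, 0.3, 0.2]
width: 0.0002
```

```bash
python3 - <<'E'
from h import *
from station import arm
s=arm.get_state();print(s['eef_pos'])
for r in rows(s,[.4933,.1574,.14],Rt(),5):print(r)
E
```

```text
[0.46941457 0.06926948 0.24533553]
[0.53, 0.39, 0.23, -0.05, -0.01, -0.04]
[0.53, 0.39, 0.24, -0.05, -0.01, -0.04]
[0.53, 0.38, 0.24, -0.05, -0.01, -0.04]
[0.53, 0.39, 0.24, -0.05, -0.01, -0.04]
[0.53, 0.39, 0.23, -0.04, -0.01, -0.03]
```

>>> carry_out(deltas=[[0.5,0.4,0.25,-0.05,0,-0.05],[0.5,0.4,0.25,-0.05,0,-0.05],[0.5,0.4,0.25,-0.05,0,-0.05],[0.5,0.4,0.25,-0.05,0,-0.05],[0.5,0.4,0.25,0,0,0]])

```text
t: 2.6
eef_pos: [0.4967, 0.1683, 0.1446]
ee_rot: [0.267, 1.569, 0.555]
force: [-0.6, 0.2, 0.8]
width: 0.0005
```

>>> carry_out(deltas=[[0,0,0,0,0,0]])

```text
t: 2.7
eef_pos: [0.4954, 0.169, 0.1415]
ee_rot: [-2.88, 1.567, -2.59]
force: [-0.4, 0.2, 0.1]
width: 0.0002
```

```bash
cat > look.py <<'E'
import sys,cv2
from h import *
from station import arm,cams
n=sys.argv[1];s=arm.get_state();print(s['t'],s['eef_pos'],s['force'],s['width'])
for c in sys.argv[2].split(','):
    f=cams.grab_frame(c);pickle.dump(f,open(c+".pkl","wb"));im=f["pixels"][...,::-1]
    a=(slice(150,270),slice(200,360),5) if c=="top" else (slice(200,350),slice(240,440),4)
    cv2.imwrite(f"pics/{n}_{c}.png",cv2.resize(im[a[0],a[1]],None,fx=a[2],fy=a[2],interpolation=cv2.INTER_CUBIC))
E
python3 look.py b1 scene; python3 - <<'E'
from h import *
from station import arm
s=arm.get_state()
for r in rows(s,[.4933,.1574,.115],Rt(),2):print(r)
E
```

```text
2.7 [0.49543602 0.16898249 0.14146303] [-0.42858646  0.15153275  0.08260211] 0.00021447929775343243
[0.35, -0.12, -0.07, 0.02, -0.02, 0.01]
[0.34, -0.13, -0.07, 0.02, -0.01, 0.0]
```

View pics/b1_scene.png

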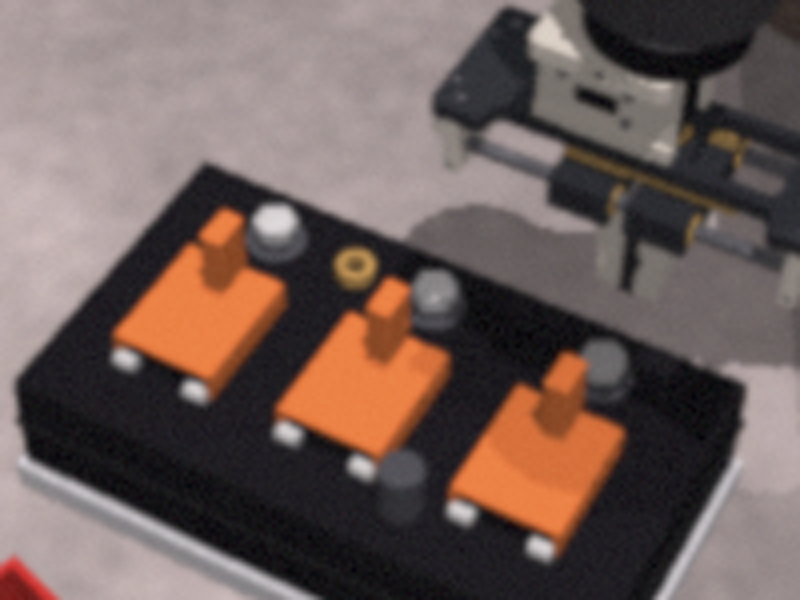

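>>> carry_out(deltas=[[0.3,-0.15,-0.07,0,0,0],[0.25,-0.12,-0.07,0,0,0],[0,0,0,0,0,0]])

```text
t: 3.05
eef_pos: [0.4932, 0.1545, 0.1206]
ee_rot: [-2.683, 1.57, -2.393]
force: [0.0, -0.6, -0.5]
width: 0.0002
```

```bash
python3 - <<'E'
from h import *
from station import arm
s=arm.get_state();print(s['eef_pos'],s['force'])
for r in rows(s,[.4933,.1574,.107],Rt(),4):print(r)
E
```

```text
[0.49324044 0.15453846 0.12057443] [ 0.03118714 -0.63140612 -0.48273817]
[0.08, 0.02, 0.01, 0.01, -0.0, 0.0]
[0.09, 0.02, 0.0, 0.01, -0.0, 0.0]
[0.08, 0.01, 0.01, 0.01, -0.01, 0.0]
[0.09, 0.02, 0.0, 0.01, -0.0, 0.01]
```

>>> carry_out(deltas=[[0.1,0.03,0,0,0,0],[0.1,0.03,0,0,0,0],[0.06,0,0,0,0,0]])

```text
t: 3.35
eef_pos: [0.4932, 0.156, 0.1109]
ee_rot: [0.185, 1.569, 0.472]
force: [-0.0, 0.3, -1.1]
width: 0.0003
```

>>> carry_out(deltas=[[0.07,0,0,0,0,0]])

```text
t: 3.45
eef_pos: [0.4934, 0.1562, 0.1082]
ee_rot: [0.203, 1.568, 0.491]
force: [-0.5, 0.4, 0.3]
width: 0.0006
```

>>> carry_out(deltas=[[0.07,0,0,0,0,0]])

```text
t: 3.55
eef_pos: [0.4934, 0.1563, 0.1053]
ee_rot: [0.238, 1.568, 0.526]
force: [0.1, -0.8, -0.1]
width: 0.0004
```

>>> carry_out(deltas=[[0.07,0,0,0,0,0]])

```text
t: 3.65
eef_pos: [0.4935, 0.1564, 0.1023]
ee_rot: [0.222, 1.568, 0.51]
force: [-0.0, -0.0, -0.6]
width: 0.0004
```

```bash
python3 look.py b2 scene
```

```text
3.65 [0.49354933 0.15642577 0.1023302 ] [-0.04155559 -0.00417133 -0.5659213 ] 0.0004218885078455038
```

View pics/b2_scene.png

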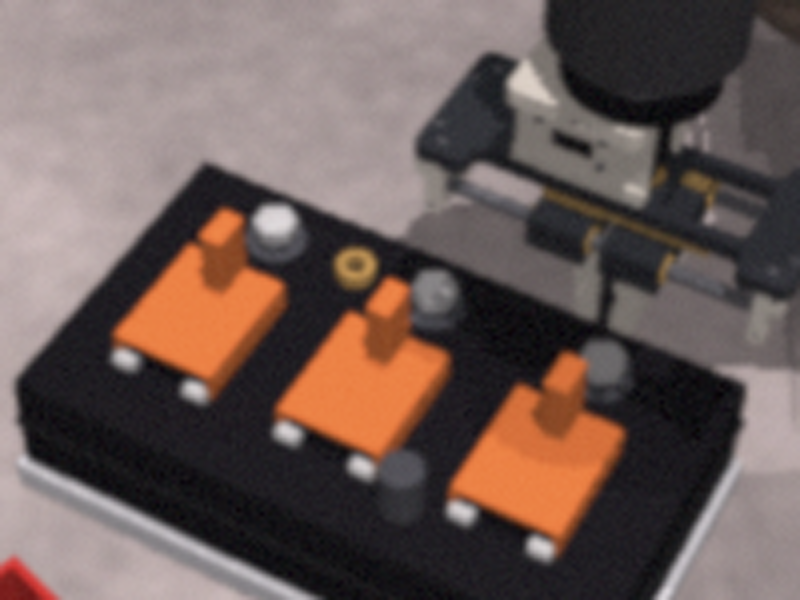

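```bash
python3 - <<'E'
from h import *
s=pickle.load(open("scene.pkl","rb"))
q=proj(s,[[.49355,.15643,.1023],[.4933,.1574,.109],[.4933,.1574,.135]]);print((q-[240,200]+.5)*4)
E
cat > /dev/null; python3 look.py b3 top
```

```text
[[601.64332362 364.05861215]
 [604.43271336 356.60277708]
 [608.72588575 323.92398585]]
3.7 [0.49325035 0.1562591  0.10180721] [-0.17618855 -0.46112868 -0.31270288] 0.0005170517479159386
```

View pics/b3_top.png

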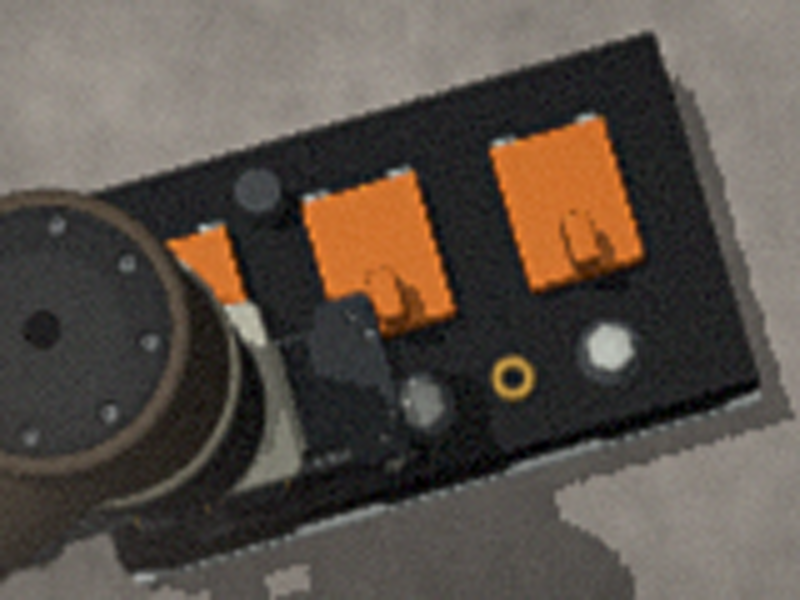

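```bash
python3 - <<'E'
import cv2,pickle,numpy as np
f=pickle.load(open("scene.pkl","rb"))["pixels"][...,::-1]
c=cv2.resize(f[235:315,340:440],None,fx=8,fy=7.5,interpolation=cv2.INTER_CUBIC)
c=(255*(c/255.)**.5).astype(np.uint8)
cv2.imwrite("pics/b2z.png",c)
E
```

```text
(no output)
```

View pics/b2z.png

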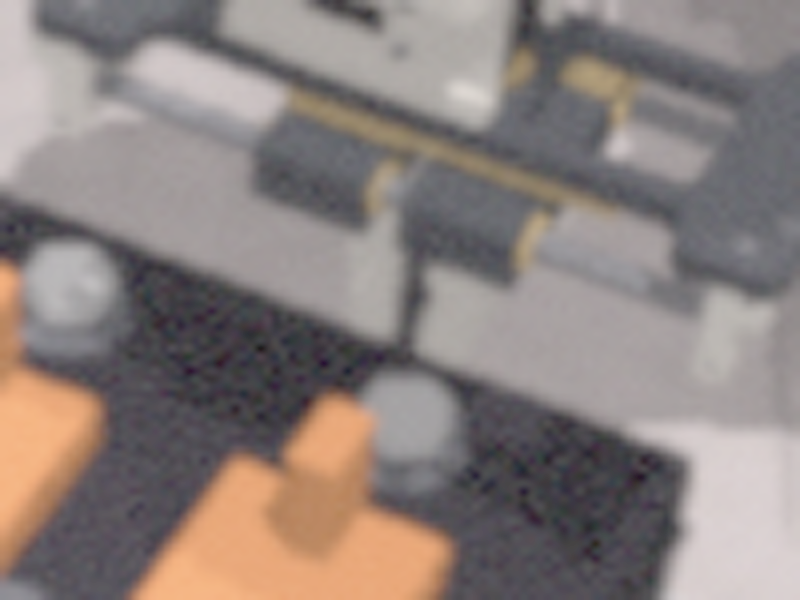

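```bash
python3 - <<'E'
from h import *
import cv2
s=pickle.load(open("scene.pkl","rb"))
def ray(f,u):
    k=np.array([f["k1"],0,0,0.]);K=np.array([[f["fx"],0,f["cx"]],[0,f["fy"],f["cy"]],[0,0,1]])
    a=cv2.undistortPoints(np.array([[u]],float),K,k)[0,0];d=f["T"][:3,:3]@[a[0],-a[1],-1];return f["T"][:3,3],d
o,d=ray(s,(390.7,282.3))
for z in(.1023,.115,.13):print(o+d*(z-o[2])/d[2])
M=R.from_euler("xyz",[1.63665047,1.56910378,1.87732092]).as_matrix();p=np.array([.1608,-.655,.1857])
print(proj(s,[p,p+M[:,1]*.044,p-M[:,1]*.044]))
im=cv2.imread("pics/scene0.png");cv2.imwrite("pics/s0z.png",cv2.resize(im[0:100,200:330],None,fx=6,fy=6,interpolation=cv2.INTER_CUBIC))
E
```

```text
[0.47551181 0.14251287 0.1023    ]
[0.48439977 0.14902026 0.115     ]
[0.49489737 0.15670616 0.13      ]
[[267.56043551  70.44452367]
 [278.84851441  73.78258703]
 [256.54747183  67.21233879]]
```

View pics/s0z.png

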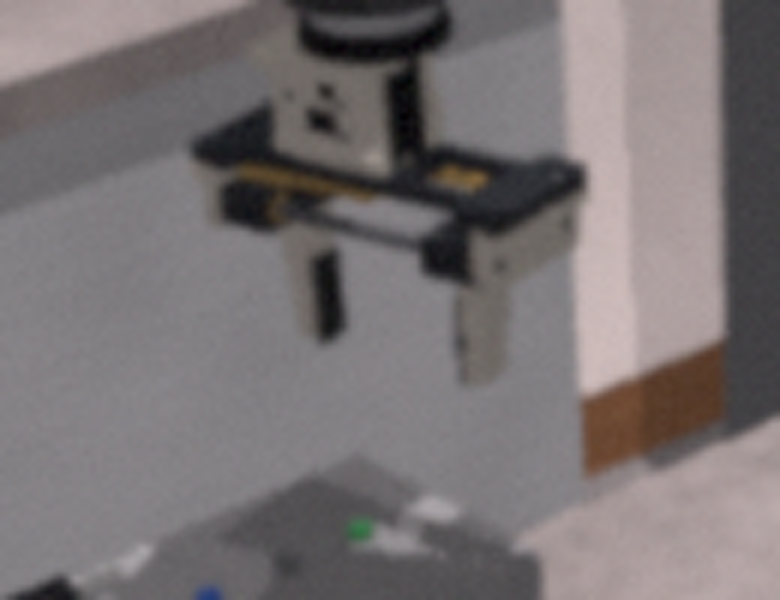

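```bash
python3 - <<'E'
from h import *
s=pickle.load(open("scene.pkl","rb"))
M=R.from_euler("xyz",[1.63665047,1.56910378,1.87732092]).as_matrix();p=np.array([.1608,-.655,.1857])
for dz in(0,.02,.03,.04,.066,.1):
    print(dz,proj(s,[p+M[:,1]*.044+[0,0,dz],p-M[:,1]*.044+[0,0,dz]]).round(1).tolist(), proj(s,[np.array([.49355,.15643,.1023+dz])]).round(1))
E
python3 -c "
from station import arm;s=arm.get_state();print(s['q'])"
```

```text
0 [[278.8, 73.8], [256.5, 67.2]] [[389.9 290.5]]
0.02 [[278.4, 67.8], [256.0, 61.4]] [[390.7 284.3]]
0.03 [[278.2, 64.8], [255.7, 58.4]] [[391.1 281.1]]
0.04 [[278.0, 61.8], [255.4, 55.4]] [[391.6 277.9]]
0.066 [[277.5, 53.8], [254.6, 47.6]] [[392.7 269.4]]
0.1 [[276.7, 43.1], [253.6, 37.1]] [[394.2 257.7]]
[ 6.86788079e-01  1.73519692e-01 -4.52131687e-01  4.77874951e-04
 -9.43385798e-01 -1.97010656e+00]
```

>>> carry_out(deltas=[[0.1,0.03,0,0,0,0],[0.1,0.02,0,0,0,0],[0.08,0,0,0,0,0]])

```text
t: 4.05
eef_pos: [0.493, 0.1586, 0.0904]
ee_rot: [0.226, 1.568, 0.514]
force: [-0.3, 0.2, -0.0]
width: 0.0004
```

>>> carry_out(deltas=[[0.07,0,0,0,0,0]])

```text
t: 4.15
eef_pos: [0.4929, 0.1586, 0.0872]
ee_rot: [0.216, 1.568, 0.504]
force: [-0.1, 0.1, -0.7]
width: 0.0005
```

>>> carry_out(deltas=[[0.07,0,0,0,0,0]])

```text
t: 4.25
eef_pos: [0.4929, 0.1586, 0.0841]
ee_rot: [0.202, 1.568, 0.491]
force: [0.2, 0.2, -0.2]
width: 0.0004
```

>>> carry_out(deltas=[[0.06,0,0,0,0,0]])

```text
t: 4.35
eef_pos: [0.4928, 0.1586, 0.0814]
ee_rot: [0.172, 1.569, 0.46]
force: [-0.6, 0.4, -0.6]
width: 0.0006
```

>>> carry_out(deltas=[[0.06,0,0,0,0,0]])

```text
t: 4.45
eef_pos: [0.4928, 0.1585, 0.0787]
ee_rot: [0.163, 1.569, 0.451]
force: [0.3, -0.2, -0.4]
width: 0.0007
```

```bash
python3 look.py b4 scene;python3 - <<'E'
import cv2,pickle,numpy as np
f=pickle.load(open("scene.pkl","rb"))["pixels"][...,::-1]
c=cv2.resize(f[235:315,340:440],None,fx=8,fy=7.5,interpolation=cv2.INTER_CUBIC)
c=(255*(c/255.)**.5).astype(np.uint8)
cv2.imwrite("pics/b4z.png",c)
E
```

```text
4.45 [0.49284553 0.15854327 0.07873457] [ 0.32778277 -0.21663667 -0.35731397] 0.000657003956823118
```

View pics/b4z.png

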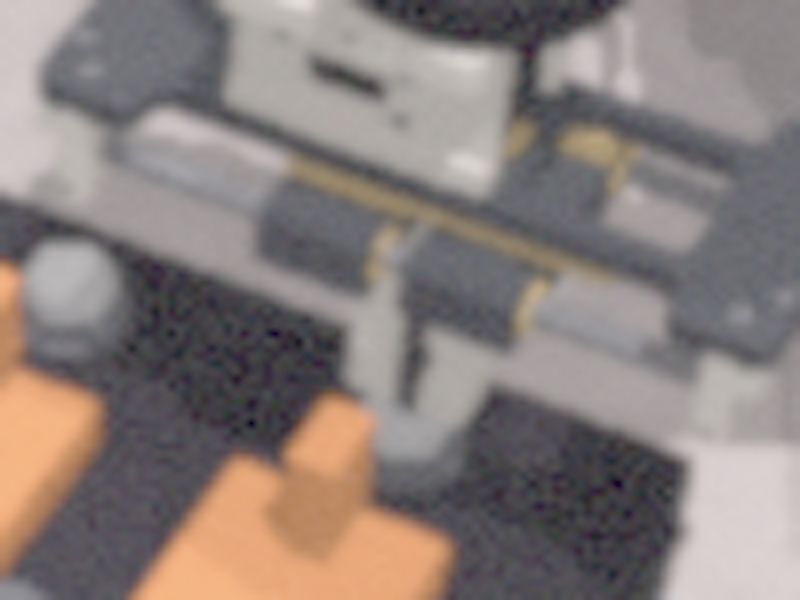

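>>> carry_out(deltas=[[0.05,0,0,0,0,0]])

```text
t: 4.6
eef_pos: [0.4928, 0.1585, 0.0764]
ee_rot: [0.168, 1.569, 0.456]
force: [-0.4, -0.0, 0.7]
width: 0.0005
```

>>> carry_out(deltas=[[0.05,0,0,0,0,0]])

```text
t: 4.7
eef_pos: [0.4927, 0.1585, 0.0742]
ee_rot: [0.176, 1.569, 0.464]
force: [0.1, -0.4, 0.6]
width: 0.0003
```

>>> carry_out(deltas=[[0.05,0,0,0,0,0]])

```text
t: 4.8
eef_pos: [0.4928, 0.1585, 0.0721]
ee_rot: [0.18, 1.569, 0.468]
force: [0.4, -0.1, -0.1]
width: 0.0001
```

>>> carry_out(deltas=[[0.05,0,0,0,0,0]])

```text
t: 4.9
eef_pos: [0.4929, 0.1585, 0.07]
ee_rot: [0.188, 1.569, 0.476]
force: [1.1, 1.3, -0.1]
width: 0.0003
```

>>> carry_out(deltas=[[0.05,0,0,0,0,0]])

```text
t: 5.0
eef_pos: [0.4929, 0.1585, 0.068]
ee_rot: [0.178, 1.569, 0.466]
force: [-1.7, -0.3, 2.2]
width: 0.0007
```

```bash
python3 look.py b5 scene;python3 - <<'E'
import cv2,pickle,numpy as np
f=pickle.load(open("scene.pkl","rb"))["pixels"][...,::-1]
c=cv2.resize(f[235:315,340:440],None,fx=8,fy=7.5,interpolation=cv2.INTER_CUBIC)
c=(255*(c/255.)**.5).astype(np.uint8)
cv2.imwrite("pics/b5z.png",c)
E
```

```text
5.0 [0.49291424 0.15854283 0.06795228] [-1.66357626 -0.33367444  2.15533115] 0.0006889881231432251
```

View pics/b5z.png

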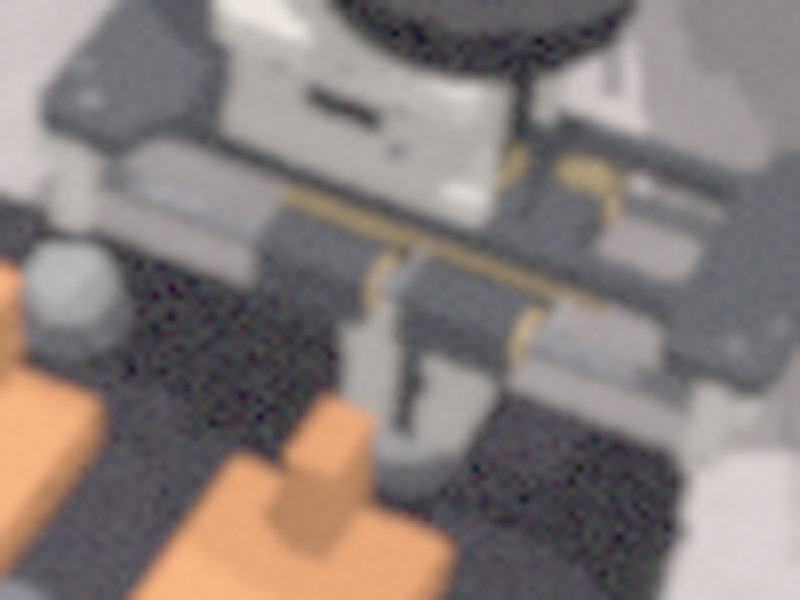

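>>> carry_out(deltas=[[0.05,0,0,0,0,0]])

```text
t: 5.15
eef_pos: [0.4929, 0.1585, 0.0658]
ee_rot: [0.164, 1.569, 0.452]
force: [-1.2, -0.4, 2.5]
width: 0.0006
```

>>> carry_out(deltas=[[0.05,0,0,0,0,0]])

```text
t: 5.25
eef_pos: [0.493, 0.1586, 0.0638]
ee_rot: [0.169, 1.568, 0.457]
force: [-0.5, 0.4, 2.9]
width: 0.0002
```

>>> carry_out(deltas=[[0.05,0,0,0,0,0]])

```text
t: 5.35
eef_pos: [0.4931, 0.1586, 0.0621]
ee_rot: [0.081, 1.568, 0.37]
force: [-9.8, -0.2, 26.5]
width: 0.0006
```

>>> carry_out(deltas=[[-0.2,0,0,0,0,0],[-0.6,0,0,0,0,0],[-0.6,-0.2,0,0,0,0],[0,-0.9,0,0,0,0],[0,-0.9,0,0,0,0]])

```text
t: 5.85
eef_pos: [0.5164, 0.0831, 0.1206]
ee_rot: [-0.019, 1.567, 0.275]
force: [0.8, 0.1, 0.9]
width: 0.0005
```

```bash
python3 look.py b6 scene;python3 - <<'E'
import cv2,pickle,numpy as np
f=pickle.load(open("scene.pkl","rb"))["pixels"][...,::-1]
c=cv2.resize(f[235:315,340:440],None,fx=8,fy=7.5,interpolation=cv2.INTER_CUBIC)
c=(255*(c/255.)**.5).astype(np.uint8)
cv2.imwrite("pics/b6z.png",c)
from h import *
from station import arm
s=arm.get_state()
for r in rows(s,[.5216,.0615,.085],Rt(),3):print(r)
E
```

```text
5.85 [0.51635083 0.08313187 0.12064332] [0.81103116 0.0987961  0.85089998] 0.00048305257830168495
[0.3, -0.15, -0.01, 0.03, 0.02, 0.01]
[0.3, -0.16, -0.01, 0.03, 0.01, 0.0]
[0.3, -0.15, -0.01, 0.03, 0.02, 0.01]
```

View pics/b6z.png

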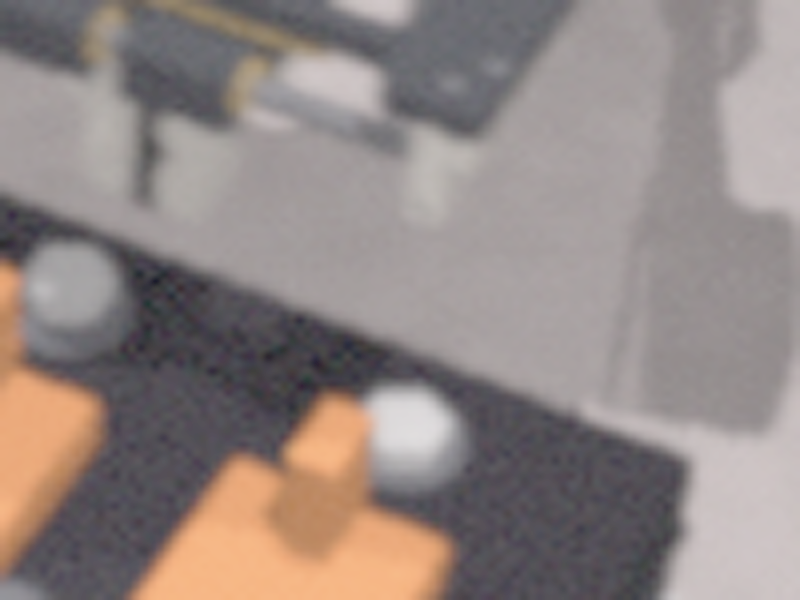

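The left bolt has visibly sunk: its head is now about 2 px lower, at (412,425) in the zoom. Next I tap the middle bolt.

>>> carry_out(deltas=[[0.1,-0.3,0,0,0,0],[0.4,-0.15,0,0,0,0],[0.3,0,0,0,0,0]])

```text
t: 6.2
eef_pos: [0.5249, 0.0601, 0.0903]
ee_rot: [-0.052, 1.562, 0.238]
force: [-0.6, 0.0, -0.6]
width: 0.0008
```

```bash
python3 - <<'E'
from h import *
from station import arm
s=arm.get_state();print(s['eef_pos'])
for r in rows(s,[.5216,.0615,.072],Rt(),3):print(r)
E
```

```text
[0.52493736 0.06014408 0.09032298]
[0.15, 0.02, -0.02, 0.01, 0.04, 0.0]
[0.15, 0.02, -0.03, 0.01, 0.04, 0.0]
[0.16, 0.02, -0.02, 0.02, 0.04, 0.01]
```

>>> carry_out(deltas=[[0.15,0.02,-0.03,0,0.05,0],[0.15,0.02,-0.03,0,0.05,0],[0.1,0.02,-0.02,0,0.05,0],[0.05,0,0,0,0,0]])

```text
t: 6.6
eef_pos: [0.52, 0.0624, 0.0699]
ee_rot: [-2.989, 1.566, -2.699]
force: [-0.4, 0.1, -0.7]
width: 0.0007
```

>>> carry_out(deltas=[[0.05,0,0,0,0,0]])

```text
t: 6.7
eef_pos: [0.5202, 0.0625, 0.0686]
ee_rot: [-2.857, 1.565, -2.566]
force: [-8.5, -0.5, 25.4]
width: 0.0005
```

>>> carry_out(deltas=[[0.04,0,0,0,0,0]])

```text
t: 6.8
eef_pos: [0.5202, 0.0624, 0.0686]
ee_rot: [-2.713, 1.565, -2.421]
force: [-10.2, -1.0, 22.6]
width: 0.0006
```

Middle holds 25 N without giving way, so it is tight. Now the right bolt.

>>> carry_out(deltas=[[-0.3,0,0,0,0,0],[-0.6,0,0,0,0,0],[-0.5,-0.3,0,0,0,0],[0,-0.9,0,0,0,0],[0,-0.9,0,0,0,0]])

```text
t: 7.3
eef_pos: [0.5463, -0.0152, 0.1297]
ee_rot: [-1.752, 1.568, -1.451]
force: [1.6, 0.1, -0.3]
width: 0.0001
```

```bash
python3 - <<'E'
from h import *
from station import arm
s=arm.get_state();print(s['eef_pos'])
for r in rows(s,[.5495,-.034,.085],Rt(),3):print(r)
E
```

```text
[ 0.54631082 -0.01520403  0.12969158]
[0.37, -0.16, -0.02, 0.07, -0.0, 0.01]
[0.37, -0.16, -0.02, 0.07, -0.0, 0.01]
[0.38, -0.15, -0.02, 0.06, -0.01, 0.02]
```

>>> carry_out(deltas=[[0,-0.25,-0.02,0.1,0,0],[0.4,-0.15,-0.02,0.1,0,0],[0.4,0,0,0,0,0],[0,0,0,0,0,0]])

```text
t: 7.7
eef_pos: [0.5518, -0.0341, 0.0988]
ee_rot: [-0.69, 1.566, -0.408]
force: [0.2, -0.7, 0.1]
width: 0.0005
```

```bash
python3 - <<'E'
from h import *
from station import arm
s=arm.get_state();print(s['eef_pos'])
for r in rows(s,[.5492,-.034,.073],Rt(),3):print(r)
E
```

```text
[ 0.55175333 -0.03411341  0.09879381]
[0.21, 0.01, -0.02, -0.02, 0.02, 0.02]
[0.22, 0.01, -0.02, -0.02, 0.02, 0.01]
[0.21, 0.0, -0.02, -0.02, 0.02, 0.02]
```

>>> carry_out(deltas=[[0.2,0,-0.02,0,0,0],[0.2,0,-0.02,0,0,0],[0.2,0,-0.02,0,0,0],[0.04,0,0,0,0,0]])

```text
t: 8.1
eef_pos: [0.5502, -0.0335, 0.073]
ee_rot: [-0.524, 1.564, -0.24]
force: [0.6, -0.3, -0.3]
width: -0.0
```

>>> carry_out(deltas=[[0.05,0,0,0,0,0]])

```text
t: 8.2
eef_pos: [0.5504, -0.0333, 0.0709]
ee_rot: [-0.534, 1.564, -0.249]
force: [-0.1, 0.8, 0.3]
width: 0.0005
```

>>> carry_out(deltas=[[0.05,0,0,0,0,0]])

```text
t: 8.3
eef_pos: [0.5504, -0.0333, 0.0689]
ee_rot: [-0.548, 1.564, -0.263]
force: [-2.6, 0.7, 4.0]
width: 0.0003
```

>>> carry_out(deltas=[[0.04,0,0,0,0,0]])

```text
t: 8.4
eef_pos: [0.5505, -0.0333, 0.0686]
ee_rot: [-0.6, 1.563, -0.315]
force: [-10.9, 3.1, 23.6]
width: 0.0002
```

>>> carry_out(deltas=[[0.04,0,0,0,0,0]])

```text
t: 8.5
eef_pos: [0.5505, -0.0333, 0.0687]
ee_rot: [-0.618, 1.563, -0.332]
force: [-8.1, 1.8, 17.9]
width: 0.0
```

>>> carry_out(deltas=[[-0.4,0,0,0,0,0],[-0.8,0,0,0,0,0],[-0.9,0.2,0,0,0,0],[-0.2,0.8,0.1,0,0,0],[0,0.9,0.2,0,0,0]], hand=0.45)

```text
t: 9.0
eef_pos: [0.54, 0.0422, 0.165]
ee_rot: [-0.554, 1.562, -0.273]
force: [0.8, 0.9, -0.5]
width: 0.0347
```

>>> carry_out(deltas=[[0,0.9,0.25,0,0,0],[0,0.9,0.25,0,0,0],[0,0.9,0.2,0,0,0],[0,0.5,0.1,0,0,0]])

```text
t: 9.4
eef_pos: [0.5359, 0.1807, 0.1678]
ee_rot: [-0.212, 1.557, 0.069]
force: [0.0, -0.1, 0.3]
width: 0.0481
```

```bash
python3 - <<'E'
from h import *
from station import arm
s=arm.get_state();print(s['eef_pos'],s['width'])
for r in rows(s,[.5413,.1715,.135],Rt(),3):print(r)
t=pickle.load(open("top.pkl","rb"));sc=pickle.load(open("scene.pkl","rb"))
P=[.5791,.0784,.2867];tt=U(P,[(-.01,y,.15) for y in(.1,0,-.1)])
print((proj(t,tt)-[200,150]+.5)*5,(proj(sc,tt)-[240,200]+.5)*4)
E
```

```text
[0.53588914 0.18069623 0.16782133] 0.04806571420710373
[0.27, -0.09, 0.02, -0.03, 0.07, 0.01]
[0.28, -0.08, 0.02, -0.03, 0.06, 0.02]
[0.27, -0.09, 0.02, -0.03, 0.07, 0.01]
[[189.99036625 353.28135731]
 [386.77340803 297.13303978]
 [582.27167768 241.23760819]] [[567.74243706 371.0120517 ]
 [390.10485578 295.0216793 ]
 [223.58138473 223.62913914]]
```

>>> carry_out(deltas=[[0.2,-0.12,0.03,0,0.07,0],[0.25,-0.1,0.03,0,0.07,0],[0.25,-0.05,0.02,0,0.07,0],[0,0,0,0,0,0]])

```text
t: 9.8
eef_pos: [0.5424, 0.1728, 0.138]
ee_rot: [-2.035, 1.568, -1.752]
force: [-0.0, 0.1, -0.5]
width: 0.0483
```

```bash
python3 look.py c1 scene; python3 - <<'E'
from h import *
from station import arm
s=arm.get_state()
for r in rows(s,[.5413,.1715,.078],Rt(),4):print(r)
E
```

```text
9.8 [0.54236544 0.17275221 0.1379644 ] [-0.00914385  0.14573014 -0.45364783] 0.04831745775593208
[0.38, -0.0, -0.01, -0.01, -0.0, 0.01]
[0.38, -0.01, -0.01, -0.01, -0.0, 0.01]
[0.38, -0.0, -0.01, -0.01, -0.0, 0.01]
[0.38, -0.01, -0.01, -0.02, -0.01, 0.01]
```

View pics/c1_scene.png

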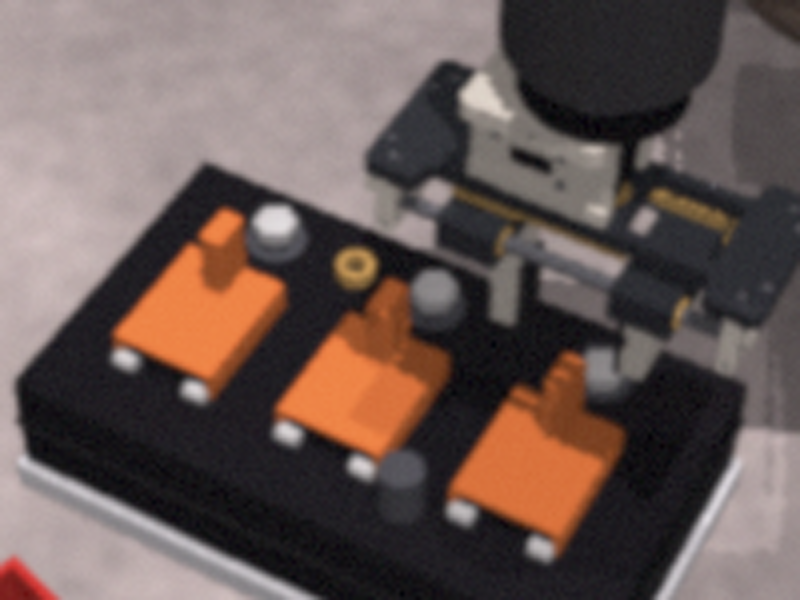

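>>> carry_out(deltas=[[0.35,0,-0.02,0,0,0],[0.35,-0.01,-0.02,0,0,0],[0.35,-0.01,-0.01,0,0,0],[0.25,-0.01,0,0,0,0],[0,0,0,0,0,0]])

```text
t: 10.35
eef_pos: [0.5429, 0.1678, 0.0865]
ee_rot: [-0.823, 1.567, -0.544]
force: [0.3, -0.2, -0.7]
width: 0.0483
```

```bash
python3 look.py c2 scene; python3 - <<'E'
from h import *
from station import arm
s=arm.get_state()
for r in rows(s,[.5413,.1715,.078],Rt(),1):print(r)
E
```

```text
10.35 [0.54289945 0.16782991 0.08645304] [ 0.30656667 -0.18958619 -0.69394629] 0.04834139143811799
[0.23, 0.1, -0.03, -0.11, 0.05, 0.04]
```

View pics/c2_scene.png

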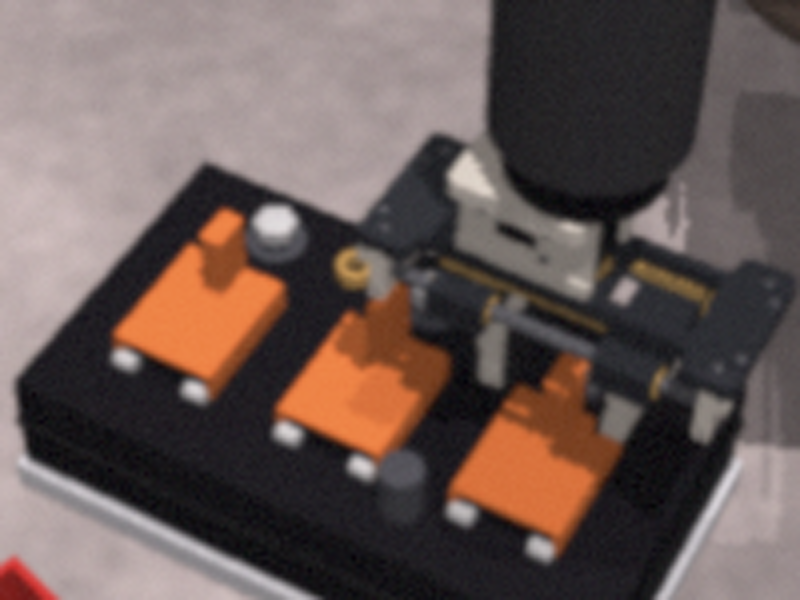

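>>> carry_out(deltas=[[0.1,0.1,-0.03,0,0,0],[0.1,0,-0.01,0,0,0]])

```text
t: 10.6
eef_pos: [0.5418, 0.172, 0.0805]
ee_rot: [-0.307, 1.565, -0.028]
force: [0.2, 0.1, -0.3]
width: 0.0483
```

```bash
python3 - <<'E'
from h import *
from station import arm
s=arm.get_state();print(s['eef_pos'],s['force'])
for r in rows(s,[.5413,.1715,.078],Rt(),1):print(r)
E
```

```text
[0.54181502 0.17196947 0.08051833] [ 0.15469939  0.10097296 -0.2605986 ]
[0.06, -0.01, -0.02, -0.12, 0.09, 0.03]
```

Close on the tab, gently.

>>> carry_out(deltas=[[0.03,0,0,0,0,0],[0,0,0,0,0,0],[0,0,0,0,0,0],[0,0,0,0,0,0],[0,0,0,0,0,0]], hand=1, newtons=10)

```text
t: 11.1
eef_pos: [0.5425, 0.1706, 0.0799]
ee_rot: [-0.638, 1.563, -0.358]
force: [11.5, -18.5, -4.1]
width: 0.0148
```

>>> carry_out(deltas=[[0,0,0,0,0,0],[0,0,0,0,0,0]])

```text
t: 11.3
eef_pos: [0.5428, 0.1696, 0.0799]
ee_rot: [-0.734, 1.562, -0.454]
force: [-1.3, 2.3, -0.1]
width: 0.0138
```

```bash
cat > arc.py <<'E'
from h import *
from station import arm
import sys
s=arm.get_state();ux=Rt()[:,2]
p=s['eef_pos'];dx=(p-np.array([.5428,.1696,.0799]))@ux;dz=p[2]-.0799
a0=np.arctan2(.045,-.063);r=np.hypot(.063,.045)
v=np.array([-.063+dx,.045+dz]);ph=np.arctan2(v[1],v[0]);print("a",np.degrees(a0-ph),"r",np.hypot(*v),r,"lat",(p-np.array([.5428,.1696,.0799]))@Rt()[:,1],s['force'],s['moment'],s['width'])
for t in map(float,sys.argv[1:]):
    f=a0-np.radians(t);q=r*np.array([np.cos(f),np.sin(f)])
    d=q-v;M=R.from_euler("xyz",s["ee_rot"]).as_matrix()
    print(t,(M.T@(d[0]*ux+[0,0,d[1]])/.04).round(2));v=q
E
python3 arc.py 5 10 15 20 25
```

```text
a -0.023853811466307304 r 0.0774012769877779 0.07742092740338365 lat -3.084353275685298e-05 [-1.32905345  2.34756831 -0.10117304] [1.13863883 0.69981909 0.25727945] 0.013768401159545272
5.0 [-0.13 -0.    0.1 ]
10.0 [-0.12  0.    0.12]
15.0 [-0.11  0.    0.13]
20.0 [-0.1   0.    0.14]
25.0 [-0.09  0.    0.14]
```

>>> carry_out(deltas=[[-0.13,0,0.1,0,0,0],[-0.12,0,0.12,0,0,0],[-0.11,0,0.13,0,0,0]])

```text
t: 11.6
eef_pos: [0.5544, 0.1731, 0.0941]
ee_rot: [-1.33, 1.565, -1.05]
force: [-1.8, -1.0, -1.3]
width: 0.014
```

```bash
python3 look.py d1 scene; python3 arc.py 15 20 25 30
```

```text
11.6 [0.55437675 0.17309807 0.09407601] [-1.83889282 -1.02702914 -1.3372615 ] 0.013991680381263713
a 14.935092433272073 r 0.0779017192068242 0.07742092740338365 lat 0.00012078886175342786 [-4.28708157 -0.6775483   4.27762877] [-0.38568543  1.74450125  0.16831794] 0.013798733521935351
15.0 [0.01 0.   0.01]
20.0 [-0.1   0.    0.14]
25.0 [-0.09  0.    0.14]
30.0 [-0.08  0.    0.15]
```

View pics/d1_scene.png

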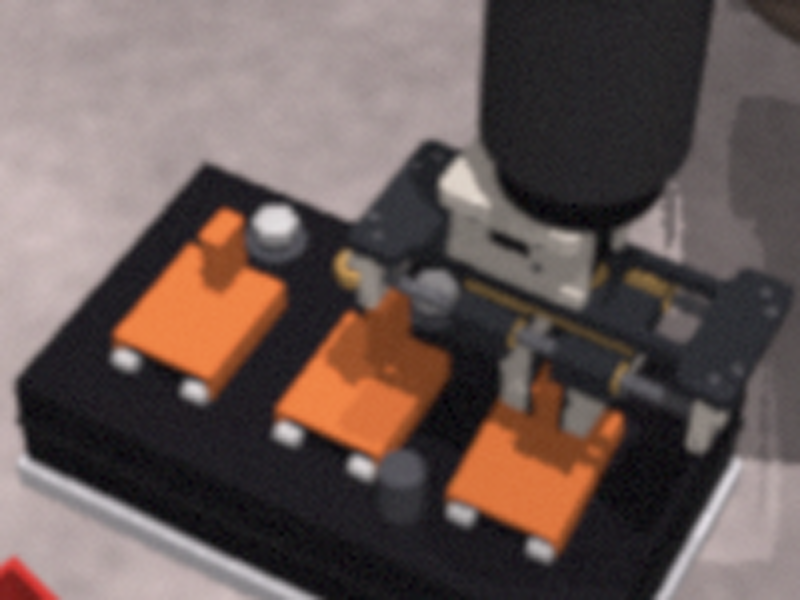

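>>> carry_out(deltas=[[-0.1,0,0.14,0,0,0],[-0.1,0,0.14,0,0,0],[-0.08,0,0.14,0,0,0]])

```text
t: 11.95
eef_pos: [0.5726, 0.1785, 0.1068]
ee_rot: [-1.201, 1.565, -0.921]
force: [-0.1, 0.9, -4.4]
width: 0.0135
```

```bash
python3 look.py d2 scene; python3 arc.py 30 35 40 45 50
```

```text
11.95 [0.57257038 0.17853978 0.10677428] [-0.05993072  0.91363126 -4.36093814] 0.013477517340035695
a 31.494576162739648 r 0.07862425986161678 0.07742092740338365 lat 0.0001756661708413363 [-0.04419015 -0.49281012  1.24352936] [-0.13941832  0.38663184  0.11032906] 0.014130286184351717
30.0 [ 0.05  0.   -0.03]
35.0 [-0.06  0.    0.16]
40.0 [-0.05  0.    0.16]
45.0 [-0.03  0.    0.17]
50.0 [-0.02  0.    0.17]
```

View pics/d2_scene.png

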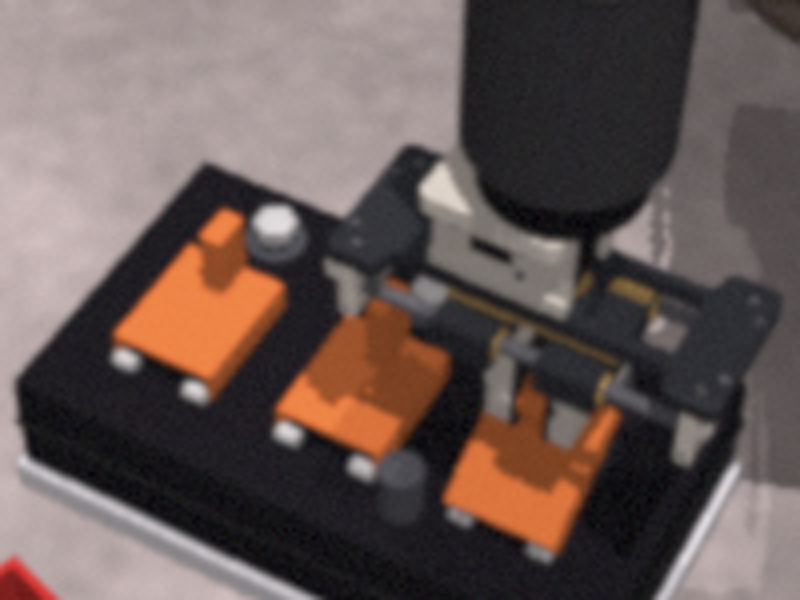

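>>> carry_out(deltas=[[-0.03,0,0.12,0,0,0],[-0.05,0,0.16,0,0,0],[-0.03,0,0.16,0,0,0]])

```text
t: 12.3
eef_pos: [0.5917, 0.1843, 0.1127]
ee_rot: [-0.995, 1.564, -0.715]
force: [-2.0, 0.8, -0.2]
width: 0.0142
```

```bash
python3 arc.py 50 55 60 65 70
```

```text
a 45.74683372107606 r 0.07866333076195617 0.07742092740338365 lat 0.00025256357883273416 [-1.98618103  0.7809612  -0.23549115] [0.12775465 0.8350257  0.09054034] 0.01418241546112157
50.0 [0.01 0.   0.15]
55.0 [-0.01  0.    0.17]
60.0 [0.01 0.   0.17]
65.0 [0.02 0.   0.17]
70.0 [0.04 0.   0.16]
```

>>> carry_out(deltas=[[0,0,0.16,0,0,0],[0,0,0.17,0,0,0],[0.01,0,0.17,0,0,0]])

```text
t: 12.6
eef_pos: [0.6133, 0.1907, 0.1129]
ee_rot: [-0.817, 1.563, -0.536]
force: [-1.9, 1.3, -1.8]
width: 0.0143
```

```bash
python3 look.py d3 scene; python3 arc.py 60 65 68 70
```

```text
12.6 [0.61330316 0.19071839 0.11294915] [-1.88384551  1.2574873  -1.82338325] 0.014275055792363277
a 62.96659868269027 r 0.07872274221654116 0.07742092740338365 lat 0.00032172359440841203 [-0.13908551  1.68254054  1.25085567] [0.32543201 0.48582585 0.09115594] 0.013860030967485016
60.0 [ 0.02 -0.   -0.1 ]
65.0 [0.02 0.   0.17]
68.0 [0.02 0.   0.1 ]
70.0 [0.02 0.   0.07]
```

View pics/d3_scene.png

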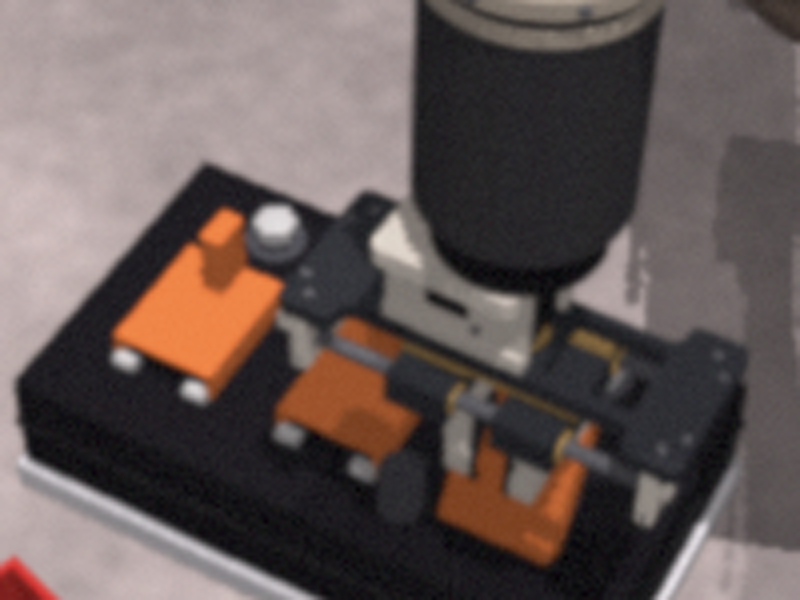

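>>> carry_out(deltas=[[0.02,0,0.13,0,0,0],[0.02,0,0.08,0,0,0],[0,0,0,0,0,0]])

```text
t: 12.95
eef_pos: [0.6237, 0.1939, 0.1108]
ee_rot: [-0.777, 1.563, -0.496]
force: [-0.6, -0.6, 0.7]
width: 0.0141
```

>>> carry_out(deltas=[[0,0,0,0,0,0],[0,0,0,0,0,0],[0,0,0,0,0,0]], newtons=20)

```text
t: 13.25
eef_pos: [0.6234, 0.1938, 0.1109]
ee_rot: [-0.772, 1.563, -0.491]
force: [-1.0, -0.1, -0.1]
width: 0.0138
```

```bash
python3 arc.py 68;  python3 look.py d4 scene,top; python3 - <<'E'
import cv2,pickle,numpy as np
f=pickle.load(open("scene.pkl","rb"))["pixels"][...,::-1]
c=cv2.resize(f[260:350,310:430],None,fx=6.6,fy=6.6,interpolation=cv2.INTER_CUBIC)
c=(255*(c/255.)**.5).astype(np.uint8)
cv2.imwrite("pics/d4z.png",c)
E
```

```text
a 70.05299849247524 r 0.07887302030579985 0.07742092740338365 lat 0.00041312349391681413 [-0.96622165 -0.0732275  -0.11107048] [0.23033614 0.53656088 0.1827251 ] 0.013753985438892653
68.0 [ 0.02 -0.   -0.08]
13.25 [0.62344455 0.19380653 0.11087099] [-0.96622165 -0.0732275  -0.11107048] 0.013753985438892653
```

View pics/d4z.png

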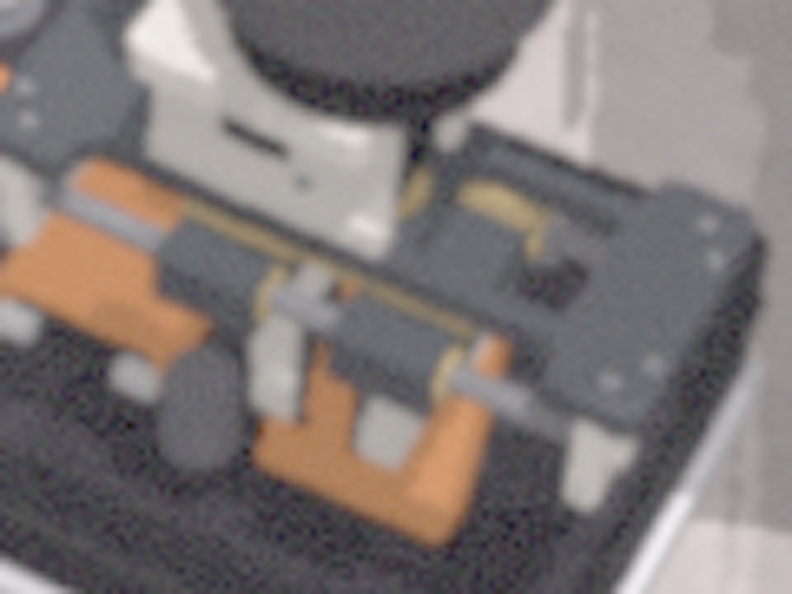

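View pics/d4_top.png

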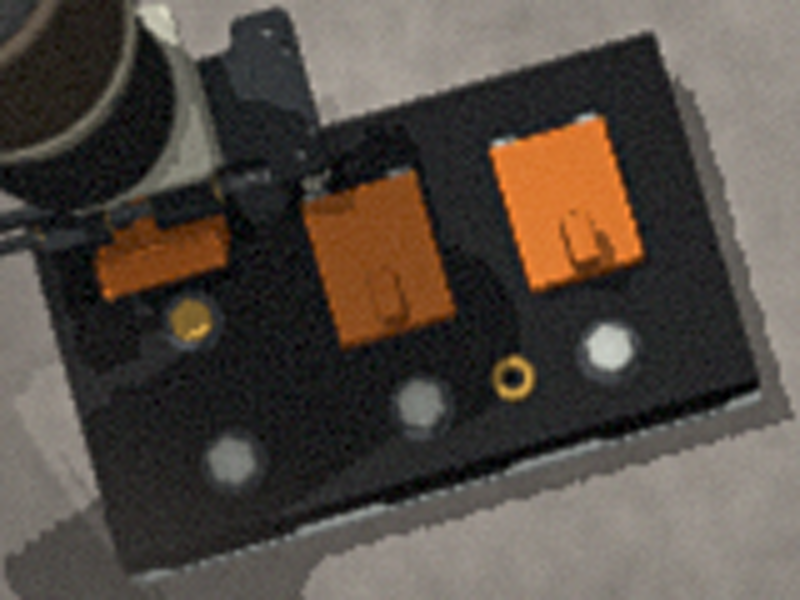

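```bash
python3 -c "
from station import arm
print(arm.job_done());s=arm.get_state();print(s['t'],s['eef_pos'],s['force'],s['width'])"
```

```text
the job is handed in; nothing more can be done
None
the job is handed in; nothing more can be done
```

The left bolt is the loose one. Its orange cap is open at about 70° and still held by the tab at 20 N. The job was handed in at about 13.4 s.

**Taps, left to right:**
- **Left:** it sank about 7 mm at 2–3 N to a hard stop, and the picture afterwards showed the head lower.
- **Middle:** it gave no more than about 1 mm at 25 N.
- **Right:** it gave no more than about 1 mm at 24 N.

**Cap:** I gripped the left tab and lifted it along its hinge arc with the tool kept vertical. The ~70° comes from the tool position along that arc, not from measuring the cap itself. The jaw opening is 13.8 mm on the 14 mm tab, and the outside force on the tool is about 1 N.

**Last pictures:**
- The left lock nut is exposed.
- The middle and right caps are shut.
- The spare nut has not moved.
- The socket bit looks unmoved, though the gripper hid it in the top view.
- I did not look again at the items lying on the bench.

**Disagreement:** contact with the bolts came about 40 mm lower in reported TCP height than the 109 mm head tops imply. The pictures also showed the fingertips well above the reported TCP. I found the bolts by touch and used that offset for the grasp height.

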